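Hang the loaded parts basket in the ultrasonic cleaner

TASK

Set the larger bushing down in the wire basket, then carry the basket to the ultrasonic cleaner and hang it inside the steel pan by its bent lip over the pan's back rim (the long rim away from the control panel), square to it and level. The pan is wedged some millimetres off-centre in its housing, so find its back wall by feel, and lower the lip until it is fully down on the rim before you let go; do not force it, more than 20 N between basket and cleaner would bend the lip. Leave the smaller bushing and the gear where they lie.

Things in the scene. Friction and masses are not known exactly. Their poses are not given: they have to be found in the camera images.
- cleaner: White box-shaped ultrasonic cleaner, fixed, 150 (x) x 200 (y) mm, deck 94 mm high, with an open empty steel pan in its middle: inside 90 (x) x 130 (y) mm, floor 37.5 mm above the plate. The pan is wedged in its rubber seal up to 8 mm to the front or back of centre (how far is not reported) and does not give under permitted forces. Origin: centre of underside; x from control panel to back, z up.
- back_rim (a point): Middle of the top of the pan's back wall (3 mm thick, from x = -1.5 to +1.5 mm here, rim 112 mm above the plate and 18 mm above the deck, 136 mm long in y) as if the pan were centred in the housing: the true wall lies up to 8 mm from here in x, either way. Axes as the cleaner's.
- basket: Loose stainless wire basket standing on the plate, 0.16-0.26 kg. Origin: underside of tray; z up, x towards the hooked lip. Tray x -28..+22, y -45..+45, 24 mm high, walls 3 mm, floor top z = 3 mm, open above. At +x a flat strap 60 mm wide, z 0..58 mm, outer face (goes against the pan wall's inner face) at x = 25 mm. Hung fully home, its origin is 57 mm above the cleaner's.
- lip_slot (a point): Middle of the slot's ceiling under the basket's bent lip, 55 mm above the tray's underside; it comes to rest on the rim. Axes as the basket's. The slot is 5 mm wide (x -2.5..+2.5 mm here), between the strap and the lip's turned-down edge, which is 3 mm thick (x +2.5..+5.5 mm), 60 mm wide and reaches 12 mm below this point.
- grip (a point): Centre of the black plastic grip above the basket's lip: 8 mm thick in x, 34 mm wide in y, 29 mm high (58 to 87 mm above the tray's underside; the top of the lip is just under it at 58 mm). Take it from above across its thickness, fingertips above the lip. Axes as the basket's.
- bushing_1: The larger bushing, yellow bronze, flanged foot 31 mm in diameter, body 24 mm in diameter, 22 mm high, 0.05 kg, standing on its flange on the plate. Origin: centre of its underside, z up. It may stand in either of the two bushing places.
- bushing_2: The smaller bushing, grey steel, foot 23 mm, body 18 mm in diameter, 16 mm high; stays where it is. Origin: centre of its underside.
- gear: Spur gear with hub, 51 mm across, 20 mm high, lying on the plate; stays where it is. Origin: centre of its underside.
Not all that is in view belongs to the job. Leave any green or red look-alike of the basket alone.

How it is judged (in metres and radians):
On the way, in this order (a step that is already met when the one before it is completed fails the run):
1. the larger bushing lies in the basket's tray, let go, while the basket still stands on the plate (z of bushing_1 in the frame of basket between 0 and 0.022 m and x of bushing_1 in the frame of basket between -0.028 and 0.022 m and y of bushing_1 in the frame of basket between -0.045 and 0.045 m and contact force between the fingers and bushing_1 below 0.2 N and height (world z) of basket below 0.01 m and angle between basket's own z axis and vertical below 0.1 rad), for 0.2 s.
2. the basket's lip is fully down on the pan's back rim while the gripper still holds it (z of basket in the frame of cleaner between 0.054 and 0.0595 m and x of basket in the frame of cleaner between 0.008 and 0.032 m and angle between the x axis of basket and the x axis of cleaner, either way round below 0.15 rad and contact force between the fingers and basket above 0.5 N and contact force between basket and cleaner above 0.3 N), for 0.1 s.
At the end, for the whole second after the job is handed in: The basket hangs inside the pan, lip down on the back rim (basket origin 54 to 59.5 mm above the cleaner's, 8 to 32 mm behind its middle), square to it within 0.15 rad, level within 0.1 rad and at rest; the larger bushing lies in the tray (z of basket in the frame of cleaner between 0.054 and 0.0595 m and x of basket in the frame of cleaner between 0.008 and 0.032 m and angle between the x axis of basket and the x axis of cleaner, either way round below 0.15 rad and angle between basket's own z axis and vertical below 0.1 rad and linear speed of basket below 0.02 m/s and z of bushing_1 in the frame of basket between 0 and 0.022 m and x of bushing_1 in the frame of basket between -0.028 and 0.022 m and y of bushing_1 in the frame of basket between -0.045 and 0.045 m); the robot touches nothing.
It fails at once if basket and cleaner are pressed together with more than 20 N (contact force between basket and cleaner above 20 N).
It fails at once if the smaller bushing or the gear is moved by more than 15 mm (distance of any of bushing_2, gear from where it was at the start of the episode above 0.015 m).
It also fails if it takes over 67 s, if anything falls off the work surface, if the arm or the gripper's body presses on something with over 40 N, if the wrist force passes 120 N, or if a joint passes its speed limit or range.

ROBOT

A 6-joint arm with a two-finger parallel gripper is mounted at the origin on a cart in front of the work surface, level with it; the furniture and walls round the work are solid. World frame = base frame: x ahead of the robot, y to its left, z up, the work surface at z = 0. Lengths are in m, angles in degrees, forces in N, time in s.
With the tool pointing down it reaches from about 0.4 to 0.825 m from the base axis. Payload 7 kg.
Tool frame: the origin (TCP) lies at the very end of the fingers, on their centre line; the grasp point (between the pads) lies 19 mm behind it (r.hold_point_z is the distance from the TCP to the grasp point, in m); z points along the fingers, y is the direction in which the jaws open and shut (so a half turn about z gives the same grasp; the last joint's range is limited). The gripper opens to 88 mm and grips with 3 to 60 N. Pads are 19 mm wide; open, the fingers measure 130 mm over their backs; the gripper's body (78 mm by 193 mm) begins 47 mm behind the grasp point.
Start: joints at [-28.585, 20.546, 0.682, 0, -70.136, -16.507], TCP at [0.477, -0.478, 0.227] pointing down, gripper open.
Joint ranges: [-176.03, 176.03], [-82.01, 121.73], [-58.28, 71.71], [-173.87, 95.51], [-174.79, -0.11], [-173.66, 173.66]. Speed limits (degrees/s): [136.94, 136.94, 172.46, 180, 180, 180].

INTERFACE

Orientations are given as [roll, pitch, yaw] about the fixed x, y, z axes, in that order (R = Rz(yaw) Ry(pitch) Rx(roll)).
In Python, from plant import r gives the robot as it stands. The module is installed in compiled form; this text tells all that it offers.
- The arm moves only by the shell command python3 -m inch 'ROWS' [FORCE]. ROWS is text: rows parted by semicolons, each of 7 numbers parted by spaces: the shift along the tool's x, y, z in m, then the turn, a rotation vector about the tool's x, y, z in rad, then the opening, from 0 (shut) to 1 (fully open). In form: tx ty tz ax ay az jaw; .... A call has 1 to 20 rows; each row shifts and turns the commanded pose from where the row before left it, along the tool's axes as they then stand; what a row does not reach is not made up. A row lasts 1/12 s, in which the tool goes at most 41.7 mm and 7.16 degrees, less where a joint would pass 70% of its speed; a pose out of reach is approached as far as the arm can. A call with a gripper value outside its range is refused whole. The fingers move at their own pace and stop on an object; FORCE is the grip in N (left out, the last holds). Time passes only in rows, so rows that do not move let the fingers close. It gives the time, the measured TCP pose, the force and the opening at its end, in the units of the state.
- r.get_state(): the state, without advancing time (a new reading comes with each control period).
- r.capture(name): name is "scene" or "top" or "wrist"; returns the picture (480x640x3 uint8, red, green, blue); there is no depth.
- r.camera_params(name): a dict with "vfov" (degrees; the focal length in pixels is half the picture's height over the tangent of half this angle, whatever the lens; pixels are square), "cx", "cy" (the principal point, pixels), "R" (3x3) and "t" (3): a world point X has camera coordinates R X + t. Camera axes: x right, y down, z forward; pixel columns grow to the right and rows downward; lengths in m; the calibration is good to about 2 mm. A picture is of the moment at which its call begins: read the wrist's pose just before it. camera_params takes no time and is no camera call; for the wrist camera it gives the pose at the moment of the call.
- r.close_job(): hands the job in, once; it reports no verdict.
Trained networks look in the newest picture that a camera, given by its name, has taken for a name from the list of things; names that differ only in an ending like _2 or _b are one class to them, and where a whole thing is asked for, a point or a joint stands for the part that bears it (a point fixed in the world has none). Each returns a list of dicts, best first, with "p" (0 to 1); they miss things now and then, are a little off and sometimes report something else, mostly with a low value. They report only what shows in the picture. A call takes as long as a camera call. They do not tell look-alikes from the thing itself.
- r.recognise(target, camera): "xy" ([column, row] in pixels, amid what is visible of it).
The state is a dict: "time_s": time; "joints": joint angles; "qd": joint speeds; "joint_torque": joint torques, N m; "tcp_pos": TCP position; "eef_rot": TCP orientation; "contact_force": force on the tool from outside, world axes, zero at the start; "moment": the same for the moment, N m; "gripper_width": finger opening in m.
Only numpy, scipy, OpenCV 4.12 (cv2) and the standard library are available. Lean on these libraries where they do the work, as an engineer would, in place of code of your own. Each camera call takes 0.05 s, during which the arm holds its last target.

## Working session

There is one attempt and no reset: what is moved stays moved. The work goes in short steps, Python scripts to look and compute and a shell command to move; the robot and the scene stay as the last step left them, time stands still between calls to the robot, and variables do not carry over. Pictures are saved under pics/ and viewed, and the job is handed in when it is done.

```bash
mkdir -p pics; cat > h.py <<'E'
import numpy as np, cv2
from plant import r
def save(name,cam):
    im=r.capture(cam); cv2.imwrite(f'pics/{name}.png',cv2.cvtColor(im,cv2.COLOR_RGB2BGR)); return im
def ray(cam,uv,z,P=None):
    P=P or r.camera_params(cam); f=240/np.tan(np.radians(P['vfov'])/2)
    R=np.array(P['R']);t=np.array(P['t']); d=R.T@np.array([(uv[0]-P['cx'])/f,(uv[1]-P['cy'])/f,1]); c=-R.T@t
    return c+d*(z-c[2])/d[2]
def proj(cam,X,P=None):
    P=P or r.camera_params(cam); f=240/np.tan(np.radians(P['vfov'])/2)
    p=np.array(P['R'])@np.array(X)+np.array(P['t']); return [p[0]/p[2]*f+P['cx'],p[1]/p[2]*f+P['cy']]
E
python3 - <<'E'
from h import *
np.set_printoptions(precision=4,suppress=True)
save('top0','top');
for n in ['basket','bushing_1','gear','cleaner','grip']:
    for d in r.recognise(n,'top')[:4]: print(n,d['p'],d['xy'],ray('top',d['xy'],{'basket':.02,'bushing_1':.02,'gear':.02,'cleaner':.094,'grip':.087}[n]))
save('scene0','scene');save('wrist0','wrist')
for c in ['top','scene']:
    P=r.camera_params(c);print(c,P['vfov'],-np.array(P['R']).T@P['t'])
print(r.get_state())
E
```

```text
basket 0.89 [185.8, 226.8] [0.5185 0.44   0.02  ]
basket 0.76 [224.8, 268.0] [0.4081 0.3274 0.02  ]
basket 0.7 [405.2, 226.2] [ 0.5358 -0.1626  0.02  ]
bushing_1 0.5 [430.1, 222.9] [ 0.5466 -0.2301  0.02  ]
bushing_1 0.42 [451.1, 256.8] [ 0.4556 -0.2882  0.02  ]
gear 0.61 [423.2, 284.6] [ 0.3782 -0.2139  0.02  ]
cleaner 0.87 [322.2, 238.6] [0.4904 0.0615 0.094 ]
cleaner 0.18 [432.1, 223.6] [ 0.5368 -0.2216  0.094 ]
grip 0.85 [183.8, 225.1] [0.5169 0.4261 0.087 ]
grip 0.72 [402.9, 222.8] [ 0.5377 -0.1473  0.087 ]
grip 0.55 [233.4, 263.8] [0.419  0.2913 0.087 ]
grip 0.4 [432.2, 224.3] [ 0.5358 -0.2232  0.087 ]
top 49.64628778273389 [0.3928 0.0314 1.4357]
scene 54.122300360662926 [-0.3155 -0.4446  0.9598]
{'time_s': 0.4, 'joints': array([-28.5851,  20.556 ,   0.6727,  -0.0015, -70.1357, -16.5063]), 'qd': array([-0.0523, -0.0238,  0.1354,  0.0681, -0.0245,  0.0395]), 'joint_torque': array([  0.0014, -58.1673,  29.2922,   6.9934,   0.0108,  -0.    ]), 'tcp_pos': array([ 0.4764, -0.478 ,  0.2264]), 'eef_rot': array([ 179.9815,   -0.004 , -135.0919]), 'contact_force': array([ 0.2228, -0.5223,  0.6663]), 'moment': array([ 0.053 , -0.016 ,  0.0294]), 'gripper_width': 0.08746963426422372}
```

```bash
python3 - <<'E'
import cv2
a=cv2.imread('pics/top0.png'); c=a[170:320,150:500]; cv2.imwrite('pics/top0c.png',cv2.resize(c,(800,343),interpolation=cv2.INTER_CUBIC))
E
```

```text
(no output)
```

View pics/top0.png

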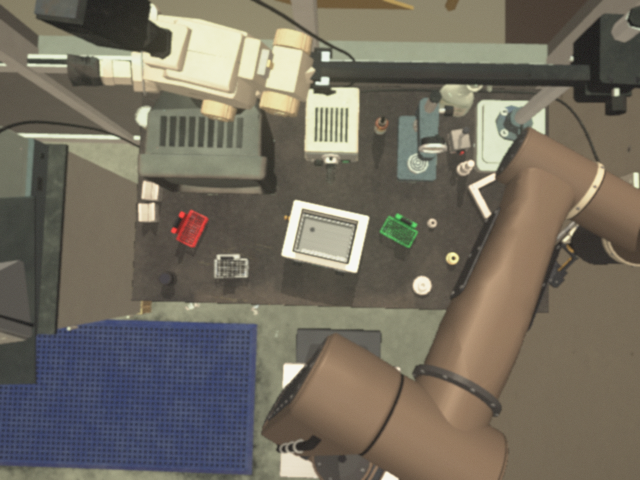

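View pics/top0c.png

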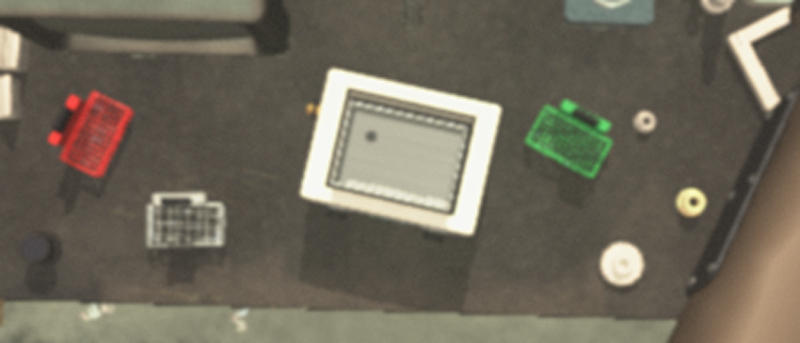

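View pics/scene0.png

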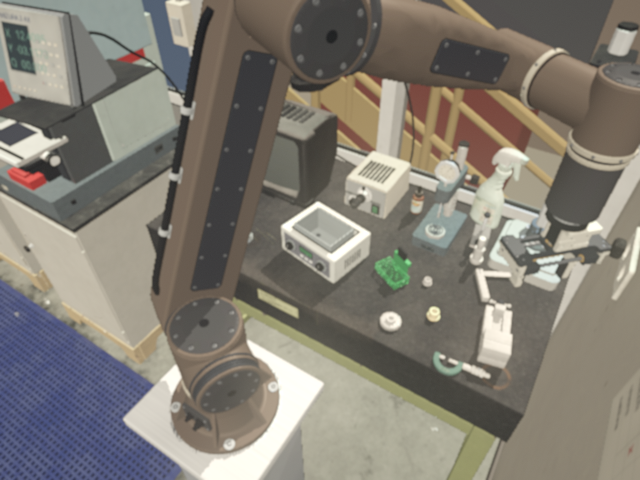

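View pics/wrist0.png

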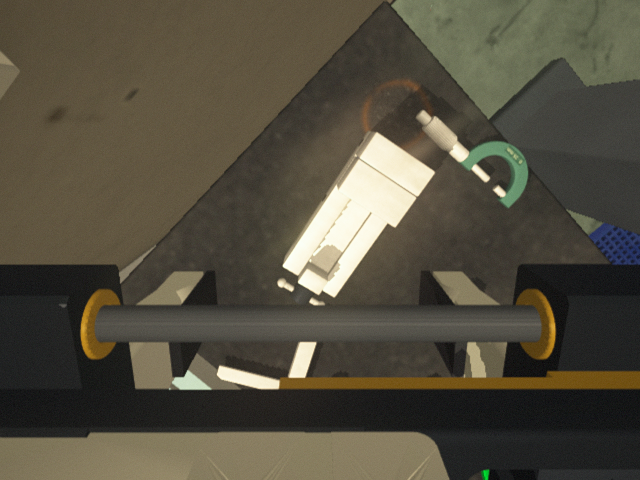

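Real basket is the steel one at top (231,267). Red and green are look-alikes. The yellow bushing is at (452,258), and the cleaner is in the middle, yawed about -10°. I'll move over the bushing first.

```bash
python3 -m inch '-.015 .0186 .003 0 0 0 1;-.015 .0186 .003 0 0 0 1;-.015 .0186 .003 0 0 0 1;-.015 .0186 .003 0 0 0 1;-.015 .0186 .003 0 0 0 1;-.015 .0186 .003 0 0 0 1;-.015 .0186 .003 0 0 0 1;-.015 .0186 .003 0 0 0 1;0 0 0 0 0 0 1'
python3 - <<'E'
from h import *
np.set_printoptions(precision=4,suppress=True)
P=r.camera_params('wrist'); s=r.get_state()
print(s['tcp_pos'],s['eef_rot'],s['joints'])
print(-np.array(P['R']).T@P['t'],P['vfov'],P['cx'],P['cy'],np.array(P['R'])[2])
save('w1','wrist')
for d in r.recognise('bushing_1','wrist')[:3]: print(d['p'],d['xy'],ray('wrist',d['xy'],.012,P))
E
```

```text
time_s: 1.15
tcp_pos: [0.4556, -0.285, 0.2025]
eef_rot: [180.0, 0.0, -135.0]
contact_force: [-0.5, 0.2, -0.2]
gripper_width: 0.0876
[ 0.4556 -0.285   0.2025] [ 179.961     0.0473 -135.0085] [-11.1595   8.6431 -18.6892  -0.0686 -62.6739 -33.8175]
[ 0.4051 -0.3348  0.3605] 62.565517016293626 317.6059622295178 229.97816937676828 [ 0.1866  0.1868 -0.9645]
0.86 [308.5, 182.1] [ 0.4471 -0.3041  0.012 ]
0.56 [282.4, 296.2] [ 0.5429 -0.2447  0.012 ]
```

View pics/w1.png

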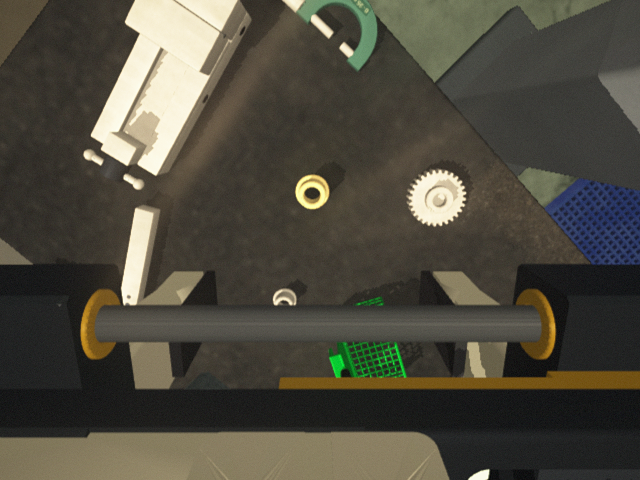

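```bash
python3 - <<'E'
from h import *
np.set_printoptions(precision=4,suppress=True)
im=cv2.imread('pics/w1.png'); hsv=cv2.cvtColor(im,cv2.COLOR_BGR2HSV)
m=cv2.inRange(hsv,(18,70,90),(38,255,255)); m[:165]=0;m[220:]=0;m[:,:280]=0;m[:,345:]=0
c=max(cv2.findContours(m,0,1)[0],key=cv2.contourArea); (u,v),rad=cv2.minEnclosingCircle(c); print(u,v,rad,cv2.boundingRect(c))
P=r.camera_params('wrist')
for z in(0,.01,.022): print(ray('wrist',(u,v),z,P))
cv2.imwrite('pics/w1c.png',cv2.resize(im[160:225,280:345],None,fx=8,fy=8))
# model overlay
def ring(x,y,z,d):
    return np.array([proj('wrist',(x+d/2*np.cos(a),y+d/2*np.sin(a),z),P) for a in np.linspace(0,6.28,60)])
best=None
from scipy.optimize import minimize
def cost(p):
    M=np.zeros(m.shape,np.uint8)
    for z,d in((0,.031),(.003,.031),(.003,.024),(.022,.024)):
        pass
    pts=[ring(*p,0,.031),ring(*p,.003,.031),ring(*p,.022,.024)]
    S=8
    h=cv2.convexHull(np.vstack(pts).astype(np.float32)); 
    cv2.fillPoly(M,[np.round(h*S).astype(np.int32)],255,shift=3)
    F=np.zeros_like(m); cv2.drawContours(F,[cv2.convexHull(c)],-1,255,-1)
    return (M!=F).sum()
x0=ray('wrist',(u,v),.01,P)[:2]
res=minimize(cost,x0,method='Nelder-Mead',options=dict(initial_simplex=[x0,x0+[.004,0],x0+[0,.004]]));print(res.x,res.fun)
E
```

```text
311.5746154785156 191.48507690429688 17.846837997436523 (295, 174, 35, 36)
[ 0.4541 -0.2975  0.    ]
[ 0.4527 -0.2986  0.01  ]
[ 0.4511 -0.2999  0.022 ]
[ 0.4533 -0.2976] 32.0
```

View pics/w1c.png

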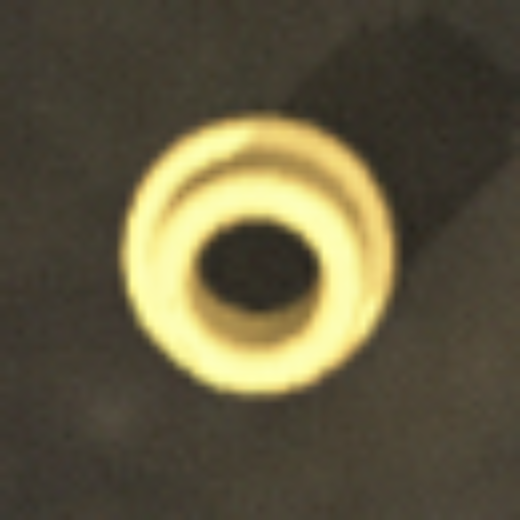

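```bash
python3 -m inch '.0035 -.0025 .035 0 0 0 .6;.0035 -.0025 .035 0 0 0 .6;.0035 -.0023 .035 0 0 0 .6;0 0 .035 0 0 0 .6;0 0 .025 0 0 0 .6;0 0 .02 0 0 0 .6;0 0 .0095 0 0 0 .6;0 0 0 0 0 0 0;0 0 0 0 0 0 0;0 0 0 0 0 0 0;0 0 0 0 0 0 0;0 0 0 0 0 0 0;0 0 0 0 0 0 0' 20
```

```text
time_s: 2.33
tcp_pos: [0.4549, -0.3008, 0.0092]
eef_rot: [-179.9, 0.1, -135.1]
contact_force: [-0.4, 0.8, 4.0]
gripper_width: 0.023
```

```bash
python3 -m inch '0 0 -.02 0 0 0 0;0 0 -.035 0 0 0 0;0 0 -.04 0 0 0 0;0 0 -.04 0 0 0 0;-.01 .005 -.035 0 0 0 0;-.0219 .012 -.025 0 0 0 0;-.0329 .018 -.013 0 0 0 0;-.0329 .018 -.013 0 0 0 0;-.0329 .018 -.013 0 0 0 0;-.0329 .018 -.013 0 0 0 0;-.0329 .018 -.013 0 0 0 0;-.0329 .018 0 0 0 0 0;-.0329 .018 0 0 0 0 0;-.0329 .018 0 0 0 0 0;-.0329 .018 0 0 0 0 0;-.0129 .006 0 0 0 0 0;0 0 0 0 0 .11 0;0 0 0 0 0 .11 0;0 0 0 0 0 .11 0;0 0 0 0 0 .11 0'
python3 -m inch '0 0 0 0 0 .11 0;0 0 0 0 0 .11 0;0 0 0 0 0 .125 0;0 0 0 0 0 0 0;0 0 0 0 0 0 0'
python3 - <<'E'
from h import *
import pickle
np.set_printoptions(precision=4,suppress=True)
P=r.camera_params('wrist'); s=r.get_state(); pickle.dump(P,open('Pclean.pkl','wb'))
print(s['tcp_pos'],s['eef_rot'],s['joints'])
save('w2','wrist')
E
```

```text
time_s: 4.0
tcp_pos: [0.5648, 0.0713, 0.2683]
eef_rot: [180.0, 0.0, -160.6]
contact_force: [-0.2, -1.0, 0.6]
gripper_width: 0.0229
time_s: 4.42
tcp_pos: [0.5648, 0.071, 0.2684]
eef_rot: [180.0, 0.0, -179.9]
contact_force: [-0.3, 0.2, -0.4]
gripper_width: 0.0229
[0.5648 0.071  0.2684] [ 179.9866    0.0196 -179.8501] [  26.8505    9.176    -9.2186   -0.0033  -71.5819 -116.6995]
```

View pics/w2.png

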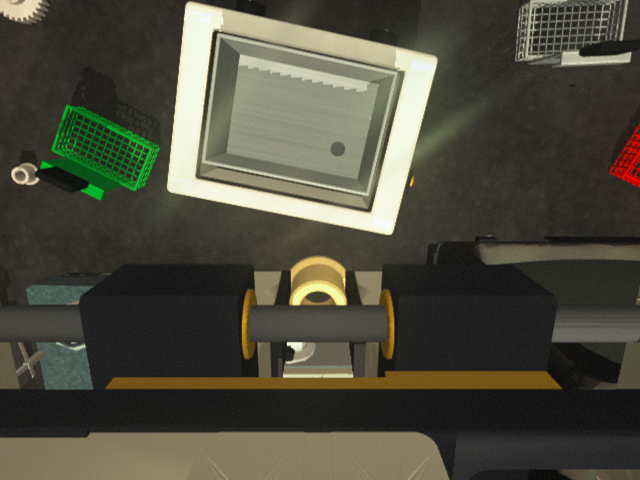

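```bash
python3 - <<'E'
import cv2
a=cv2.imread('pics/w2.png'); cv2.imwrite('pics/w2a.png',cv2.resize(a[0:240,160:445],(790,665)[0:2],interpolation=cv2.INTER_CUBIC)[:600])
cv2.imwrite('pics/w2b.png',cv2.resize(a[120:240,160:400],(800,400),interpolation=cv2.INTER_CUBIC))
E
```

```text
(no output)
```

View pics/w2a.png

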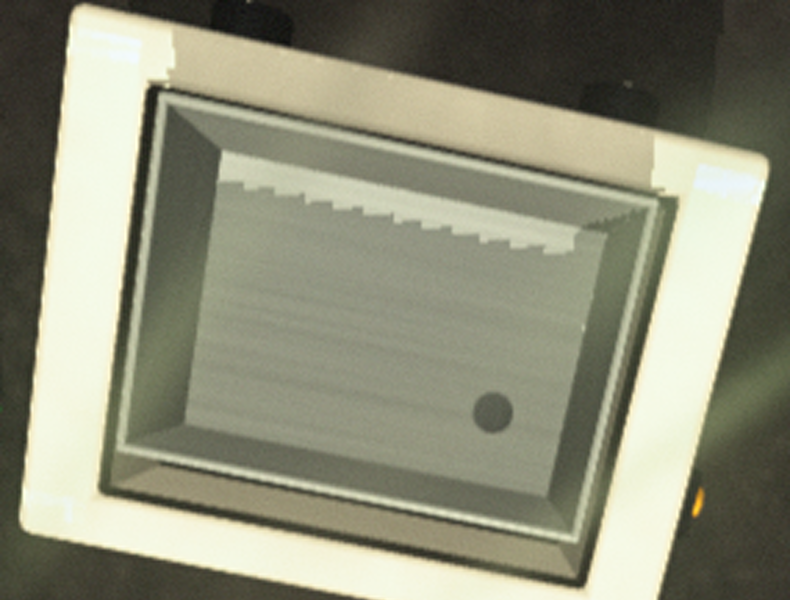

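View pics/w2b.png

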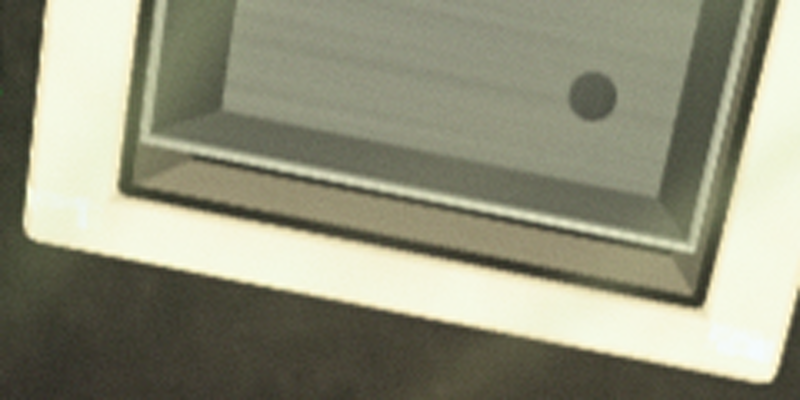

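```bash
python3 - <<'E'
from h import *
import pickle
np.set_printoptions(precision=4,suppress=True)
P=pickle.load(open('Pclean.pkl','rb'))
px=lambda p:(p[0]/2.772+160,p[1]/2.772)
deck=[ray('wrist',q,.094,P) for q in [(187,2),(437,57),(393,235),(167,192)]]
rim=[ray('wrist',px(q),.112,P) for q in [(163,96),(657,203),(573,537),(122,448)]]
for n,c in(('deck',deck),('rim',rim)):
    c=np.array(c)[:,:2]; print(n,c.tolist(),c.mean(0)); e=[np.roll(c,-1,0)[i]-c[i] for i in range(4)]
    print([np.hypot(*x) for x in e],[np.degrees(np.arctan2(x[1],x[0])) for x in e])
# basket partially visible
E
```

```text
deck [[0.4066167320299796, -0.02735008793043124], [0.4446134613502409, 0.1641530355954342], [0.58895053773777, 0.13738456224255777], [0.551256298191888, -0.05667644776866636]] [0.4979 0.0544]
[np.float64(0.1952362613839962), np.float64(0.14679830648118206), np.float64(0.19768796448321974), np.float64(0.14758265304861115)] [np.float64(78.77751952745903), np.float64(-10.506592146246158), np.float64(-100.99220470142185), np.float64(168.53838299659301)]
rim [[0.4325260198392188, -0.0007273508438509074], [0.4585151160690077, 0.13024526506765552], [0.5492642453978431, 0.11082153258469074], [0.5239089928168417, -0.018231110721504518]] [0.4911 0.0555]
[np.float64(0.1335262492603766), np.float64(0.09280455731003452), np.float64(0.13151986001270852), np.float64(0.09304423335211866)] [np.float64(78.7765039718536), np.float64(-12.081168605868076), np.float64(-101.11544560163881), np.float64(169.1567354233628)]
```

```bash
python3 -m inch '.011 .03 0 0 0 0 0;.011 .03 0 0 0 0 0;.011 .03 0 0 0 0 0;.011 .03 0 0 0 0 0;.011 .03 0 0 0 0 0;.011 .03 0 0 0 0 0;.011 .03 0 0 0 0 0;.011 .03 0 0 0 0 0;.007 .02 0 0 0 0 0;0 0 0 0 0 0 0;0 0 0 0 0 0 0'
python3 - <<'E'
from h import *
import pickle
np.set_printoptions(precision=4,suppress=True)
P=r.camera_params('wrist'); s=r.get_state(); pickle.dump(P,open('Pbas.pkl','wb'))
print(s['tcp_pos'],s['eef_rot'],s['joints'])
a=save('w3','wrist')[:,:,::-1]
a=cv2.imread('pics/w3.png');cv2.imwrite('pics/w3a.png',cv2.resize(a[60:260,200:466],(798,600),interpolation=cv2.INTER_CUBIC))
E
```

```text
time_s: 5.38
tcp_pos: [0.4697, 0.3322, 0.2679]
eef_rot: [-180.0, -0.0, -179.8]
contact_force: [-0.5, -0.2, -0.0]
gripper_width: 0.0233
[0.4697 0.3322 0.2679] [-179.9853   -0.0176 -179.7735] [  54.742     9.8091   -8.5074   -0.006   -71.7057 -144.5136]
```

View pics/w3.png

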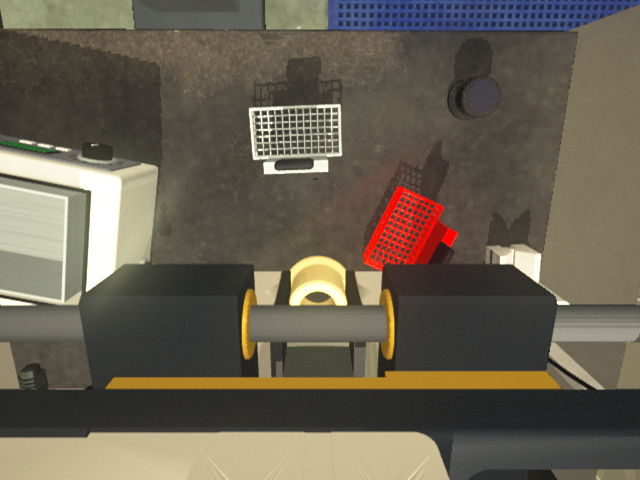

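View pics/w3a.png

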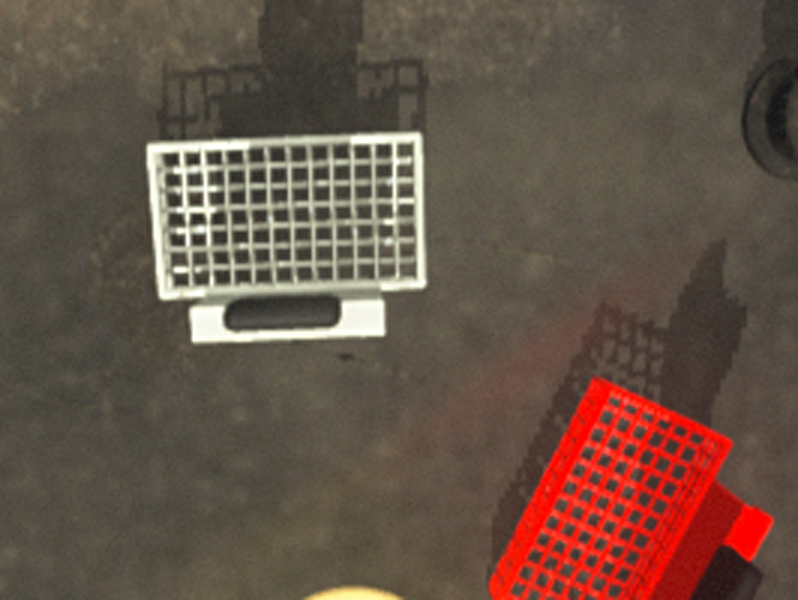

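```bash
python3 - <<'E'
from h import *
import pickle
from scipy.optimize import least_squares
np.set_printoptions(precision=4,suppress=True)
P=pickle.load(open('Pbas.pkl','rb'))
px=lambda p:np.array((p[0]/3+200,p[1]/3+60))
obs=[((-.028,.045,.024),(0,0)),]
# image right = +y world, image up = -x
O={(147,144):(-.028,-.045,.024),(425,131):(-.028,.045,.024),(426,288):(.022,.045,.024),(160,299):(.022,-.045,.024),(192,343):(.0305+.0025,-.03,.058),(385,335):(.033,.03,.058)}
def w(p,l):
    c,s=np.cos(p[2]),np.sin(p[2]); return np.array([p[0]+c*l[0]-s*l[1],p[1]+s*l[0]+c*l[1],l[2]])
f=lambda p:np.concatenate([proj('wrist',w(p,l),P)-px(q) for q,l in O.items()])
s=least_squares(f,[.41,.33,0]);print(s.x,np.degrees(s.x[2]),s.fun.reshape(-1,2))
print('grip',[px(x)for x in[(225,297),(340,297)]],ray('wrist',px((283,313)),.087,P),w(s.x,(.0275,0,.087)))
pickle.dump(s.x,open('bas.pkl','wb'))
t=w(s.x,(-.006,0,0)); print('bushing target',t)
E
```

```text
[0.4112 0.3114 0.042 ] 2.4043817696220136 [[-0.2632 -0.34  ]
 [-0.4092  0.2318]
 [ 0.4049  0.1095]
 [-0.3921 -0.0395]
 [ 0.2307 -0.0464]
 [ 0.3997  0.1091]]
grip [array([275., 159.]), array([313.3333, 159.    ])] [0.4332 0.3126 0.087 ] [0.4387 0.3125 0.087 ]
bushing target [0.4052 0.3111 0.    ]
```

```bash
python3 -m inch '.0165 -.0053 .01 0 0 -.038 0;.0165 -.0053 .02 0 0 0 0;.0165 -.0053 .03 0 0 0 0;.0162 -.0053 .03 0 0 0 0;0 0 .035 0 0 0 0;0 0 .035 0 0 0 0;0 0 .03 0 0 0 0;0 0 .02 0 0 0 0;0 0 .01 0 0 0 0;0 0 .006 0 0 0 0;0 0 0 0 0 0 0;0 0 0 0 0 0 0'
python3 - <<'E'
from h import *
np.set_printoptions(precision=4,suppress=True)
s=r.get_state();print(s['tcp_pos'],s['eef_rot'],s['joints'])
save('w4','wrist')
E
```

```text
time_s: 6.43
tcp_pos: [0.4059, 0.3086, 0.043]
eef_rot: [179.9, 0.1, -177.9]
contact_force: [1.0, 0.4, 0.9]
gripper_width: 0.0229
[0.4059 0.3086 0.043 ] [ 179.9491    0.0504 -177.8807] [  59.3546   16.6815  -33.1207    0.023   -40.1277 -147.253 ]
```

View pics/w4.png

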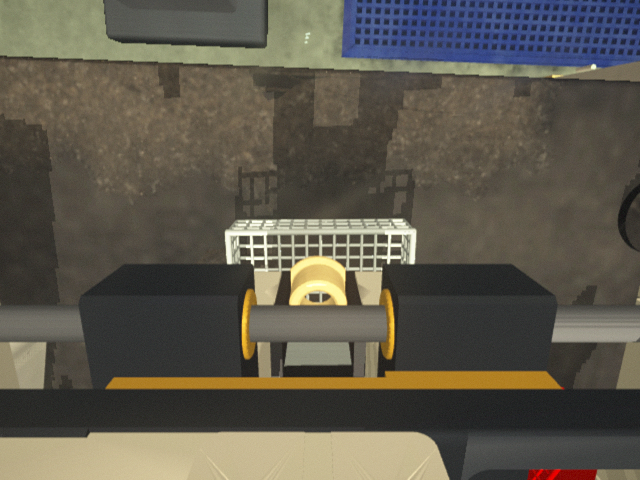

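```bash
python3 - <<'E'
from h import *
print(ray('wrist',(320,222),.024), ray('wrist',(227,231),.024), ray('wrist',(414,229),.024))
E
python3 -m inch '0 0 .012 0 0 0 0;0 0 .0065 0 0 0 0;0 0 0 0 0 0 0;0 0 0 0 0 0 .5;0 0 0 0 0 0 .5;0 0 0 0 0 0 .5;0 0 0 0 0 0 .5;0 0 0 0 0 0 .5;0 0 -.03 0 0 0 .5;0 0 -.04 0 0 0 .5;0 0 -.04 0 0 0 .5;-.02 0 -.03 0 0 0 .5;-.03 0 0 0 0 0 .5;0 0 0 0 0 0 .5;0 0 0 0 0 0 .5'
python3 - <<'E'
from h import *
import pickle
P=r.camera_params('wrist'); pickle.dump(P,open('P5.pkl','wb'))
s=r.get_state();print(s['tcp_pos'],s['eef_rot'])
save('w5','wrist')
a=cv2.imread('pics/w5.png');cv2.imwrite('pics/w5a.png',cv2.resize(a[60:260,200:466],(798,600),interpolation=cv2.INTER_CUBIC))
E
```

```text
[0.37944433 0.3093481  0.024     ] [0.38530931 0.26624569 0.024     ] [0.3812373  0.35318796 0.024     ]
time_s: 7.73
tcp_pos: [0.456, 0.3101, 0.1639]
eef_rot: [180.0, 0.0, -178.0]
contact_force: [-1.2, -1.0, -0.8]
gripper_width: 0.0442
[0.45601631 0.31008877 0.16393696] [ 1.79953318e+02  2.42057374e-02 -1.77982924e+02]
```

View pics/w5a.png

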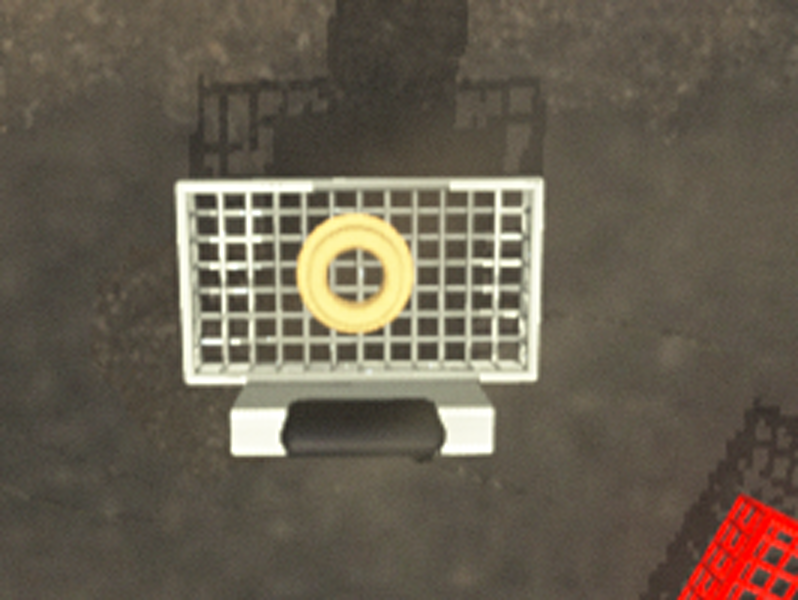

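```bash
python3 - <<'E'
from h import *
import pickle
from scipy.optimize import least_squares
np.set_printoptions(precision=4,suppress=True)
P=pickle.load(open('P5.pkl','rb'))
px=lambda p:np.array((p[0]/3+200,p[1]/3+60))
O={(176,182):(-.028,-.045,.024),(543,179):(-.028,.045,.024),(540,381):(.022,.045,.024),(183,384):(.022,-.045,.024),(231,456):(.033,-.03,.058),(495,455):(.033,.03,.058)}
def w(p,l):
    c,s=np.cos(p[2]),np.sin(p[2]); return np.array([p[0]+c*l[0]-s*l[1],p[1]+s*l[0]+c*l[1],l[2]])
f=lambda p:np.concatenate([proj('wrist',w(p,l),P)-px(q) for q,l in O.items()])
s=least_squares(f,[.41,.33,0]);print(s.x,np.degrees(s.x[2]),s.fun.reshape(-1,2))
g=w(s.x,(.0275,0,.087));print('grip',g)
print('blob bottom edge',ray('wrist',px((364,457)),.087,P),'top edge if z=.058',ray('wrist',px((364,400)),.058,P),ray('wrist',px((364,400)),.087,P),'yc',ray('wrist',px((364,430)),.087,P))
b=ray('wrist',px((355,274)),.02,P); print('bushing',b)
E
```

```text
[0.4112 0.3109 0.0428] 2.4534432284220515 [[-0.6193 -0.467 ]
 [ 0.9112 -0.5459]
 [-0.3608  0.4628]
 [ 0.2148  0.4727]
 [ 0.0871  0.2987]
 [-0.2303 -0.1101]]
grip [0.4386 0.3121 0.087 ]
blob bottom edge [0.4379 0.3121 0.087 ] top edge if z=.058 [0.4313 0.3121 0.058 ] [0.4262 0.3117 0.087 ] yc [0.4323 0.3119 0.087 ]
bushing [0.4061 0.3093 0.02  ]
```

```bash
python3 -m inch '0 0 0 0 0 -.06 .5;0 0 0 0 0 -.12 .5;0 0 0 0 0 -.12 .5;0 0 0 0 0 -.12 .5;0 0 0 0 0 -.12 .5;0 0 0 0 0 -.12 .5;0 0 0 0 0 -.12 .5;0 0 0 0 0 -.12 .5;0 0 0 0 0 -.12 .5;0 0 0 0 0 -.12 .5;0 0 0 0 0 -.12 .5;0 0 0 0 0 -.12 .5;0 0 0 0 0 -.12 .5;0 0 0 0 0 -.079 .5;0 0 0 0 0 0 .5;-.0027 .0211 0 0 0 0 .5;0 0 0 0 0 0 .5;0 0 0 0 0 0 .5'
```

```text
time_s: 9.28
tcp_pos: [0.4329, 0.3117, 0.1635]
eef_rot: [180.0, -0.0, -87.5]
contact_force: [-0.4, -0.3, 0.5]
gripper_width: 0.0435
```

```bash
python3 -m inch '0 -.001 .03 0 0 0 .5;0 0 .03 0 0 0 .5;0 0 .02 0 0 0 .5;0 0 .014 0 0 0 .5;0 0 .0075 0 0 0 .5;0 0 0 0 0 0 .5;0 0 0 0 0 0 .5'
python3 - <<'E'
from h import *
print(r.get_state()['tcp_pos'],r.get_state()['contact_force']);save('w6','wrist')
E
```

```text
time_s: 9.87
tcp_pos: [0.4352, 0.312, 0.0622]
eef_rot: [180.0, -0.0, -87.4]
contact_force: [-0.2, 0.2, 0.9]
gripper_width: 0.0436
[0.43522598 0.31202381 0.06223486] [-0.1971379   0.20099403  0.94389971]
```

View pics/w6.png

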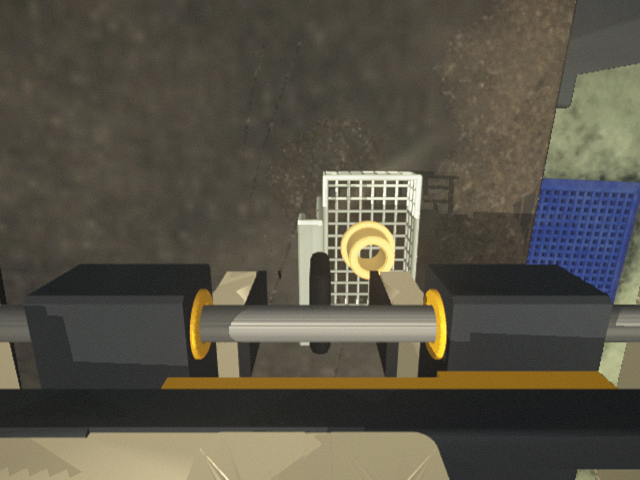

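```bash
python3 -m inch '0 0 0 0 0 0 0;0 0 0 0 0 0 0;0 0 0 0 0 0 0;0 0 0 0 0 0 0;0 0 0 0 0 0 0;0 0 0 0 0 0 0;0 0 0 0 0 0 0' 40; python3 -m inch '0 0 -.01 0 0 0 0;0 0 -.02 0 0 0 0;0 0 -.03 0 0 0 0;0 0 -.03 0 0 0 0;0 0 -.03 0 0 0 0;0 0 -.03 0 0 0 0;0 0 -.03 0 0 0 0;0 0 -.015 0 0 0 0;0 0 0 0 0 0 0;0 0 0 0 0 0 0;0 0 0 0 0 0 0;0 0 0 0 0 0 0'
python3 - <<'E'
from h import *
import pickle
P=r.camera_params('wrist'); pickle.dump(P,open('P7.pkl','wb'))
s=r.get_state();print(s['tcp_pos'],s['eef_rot'],s['contact_force'],s['moment'],s['joints']);save('w7','wrist')
a=cv2.imread('pics/w7.png');cv2.imwrite('pics/w7a.png',cv2.resize(a[150:400,250:450],(640,800)[0:2],interpolation=cv2.INTER_CUBIC)[:600])
E
```

```text
time_s: 10.5
tcp_pos: [0.4348, 0.3119, 0.0622]
eef_rot: [180.0, 0.0, -87.4]
contact_force: [-1.5, -0.3, 3.1]
gripper_width: 0.0077
time_s: 11.5
tcp_pos: [0.4343, 0.3112, 0.2555]
eef_rot: [179.9, -0.1, -87.4]
contact_force: [0.3, 0.5, -3.0]
gripper_width: 0.0075
[0.43431202 0.31121304 0.25554708] [ 1.79884069e+02 -1.11580936e-01 -8.74343259e+01] [ 0.33768647  0.45735657 -3.01892275] [0.00786836 0.00911608 0.04985932] [ 5.66396092e+01  6.28713960e+00 -1.43110554e+01 -3.03179111e-02
 -6.95601845e+01 -5.40634210e+01]
```

View pics/w7a.png

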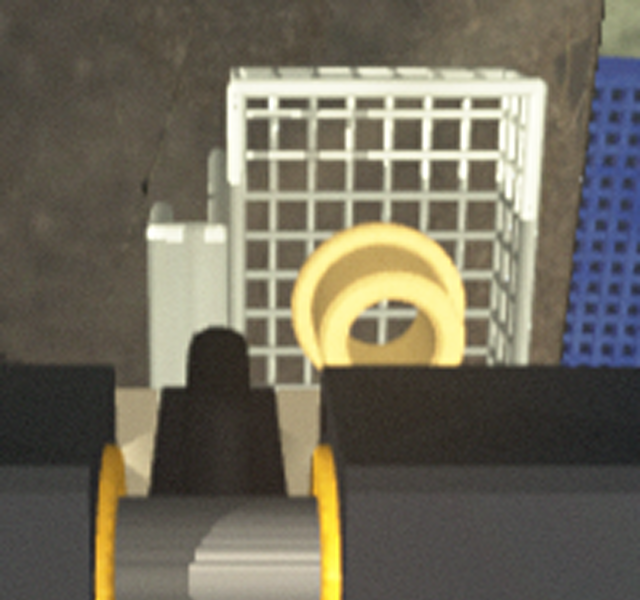

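```bash
python3 -m inch '0 0 0 0 0 .06 0;0 0 0 0 0 .06 0;0 0 0 0 0 .06 0;0 0 0 0 0 .06 0;.01 -.006 0 0 0 0 0;.02 -.0115 0 0 0 0 0;.02 -.0115 0 0 0 0 0;.02 -.0115 0 0 0 0 0;.02 -.0115 0 0 0 0 0;.02 -.0115 0 0 0 0 0;.02 -.0115 0 0 0 0 0;.02 -.0115 0 0 0 0 0;.02 -.0115 0 0 0 0 0;.02 -.0115 0 0 0 0 0;.02 -.0115 0 0 0 0 0;.02 -.0115 0 0 0 0 0;.01 -.0053 0 0 0 0 0;0 0 0 0 0 0 0;0 0 0 0 0 0 0;0 0 0 0 0 0 0'
python3 - <<'E'
from h import *
import pickle
np.set_printoptions(precision=4,suppress=True)
P=r.camera_params('wrist'); pickle.dump(P,open('P8.pkl','wb'))
s=r.get_state();print(s['tcp_pos'],s['eef_rot'],s['contact_force'],s['moment'],s['joints']);save('w8','wrist')
t=np.array([.5229,.0490])-s['tcp_pos'][:2]; th=np.radians(s['eef_rot'][2]); print('tool xy',t@[np.cos(th),np.sin(th)],t@[np.sin(th),-np.cos(th)])
E
```

```text
time_s: 13.22
tcp_pos: [0.5234, 0.0499, 0.2567]
eef_rot: [180.0, -0.0, -101.2]
contact_force: [0.5, -0.9, -3.1]
gripper_width: 0.0081
[0.5234 0.0499 0.2567] [ 179.9636   -0.0135 -101.1595] [ 0.476  -0.9446 -3.0872] [ 0.026  -0.038  -0.0247] [ 26.836    5.3257 -15.2642  -0.0126 -69.447  -37.9911]
tool xy 0.001012075362273027 0.00030125558859899794
```

View pics/w8.png

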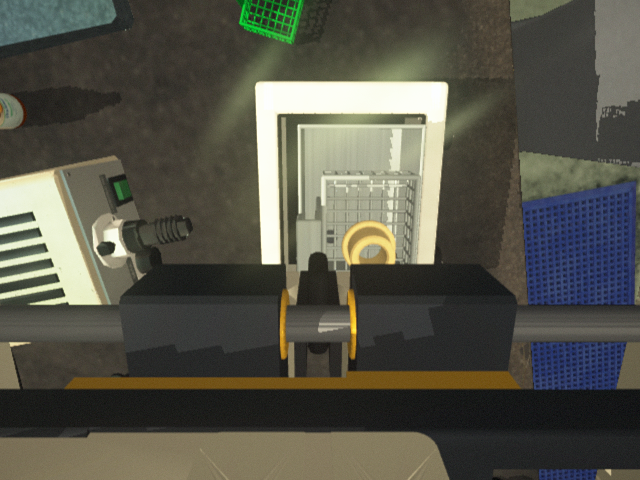

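```bash
python3 - <<'E'
from h import *
import pickle
np.set_printoptions(precision=4,suppress=True)
P=pickle.load(open('P8.pkl','rb'))
a=cv2.imread('pics/w8.png');cv2.imwrite('pics/w8a.png',cv2.resize(a[75:275,250:450],(600,600),interpolation=cv2.INTER_CUBIC))
u=np.array([np.cos(np.radians(-11.2)),np.sin(np.radians(-11.2))])
c=np.array([.5366,.0463])
for q in [(300,130),(300,200),(425,130),(425,200)]: print(q,ray('wrist',q,.112,P),(ray('wrist',q,.112,P)[:2]-c)@u)
E
```

```text
(300, 130) [ 0.5232 -0.0163  0.112 ] -0.0010069074381955602
(300, 200) [0.5341 0.0354 0.112 ] -0.00038168522223797107
(425, 130) [0.4321 0.0018 0.112 ] -0.09389627025545494
(425, 200) [0.4386 0.0543 0.112 ] -0.09766290145412872
```

View pics/w8a.png

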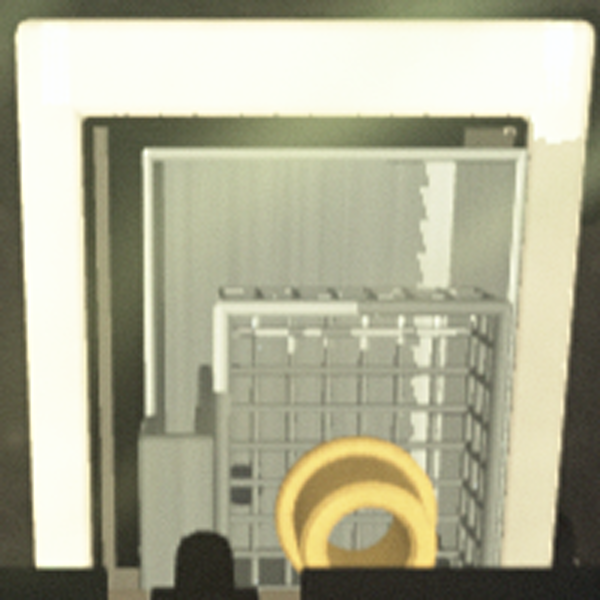

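```bash
python3 -m inch '.001 0 .02 0 0 0 0;0 0 .025 0 0 0 0;0 0 .025 0 0 0 0;0 0 .02 0 0 0 0;0 0 .015 0 0 0 0;0 0 .008 0 0 0 0;0 0 .005 0 0 0 0;0 0 0 0 0 0 0;0 0 0 0 0 0 0;0 0 0 0 0 0 0;0 0 0 0 0 0 0'
python3 - <<'E'
from h import *
np.set_printoptions(precision=4,suppress=True)
s=r.get_state();print(s['tcp_pos'],s['eef_rot'],s['contact_force'],s['moment']);save('w9','wrist');save('s9','scene')
E
```

```text
time_s: 14.18
tcp_pos: [0.5241, 0.0491, 0.1401]
eef_rot: [-179.9, 0.1, -101.2]
contact_force: [-0.8, 0.6, -2.6]
gripper_width: 0.0079
[0.5241 0.0491 0.1401] [-179.9145    0.0562 -101.1614] [-0.7848  0.5973 -2.6367] [0.0293 0.0235 0.0243]
```

View pics/w9.png

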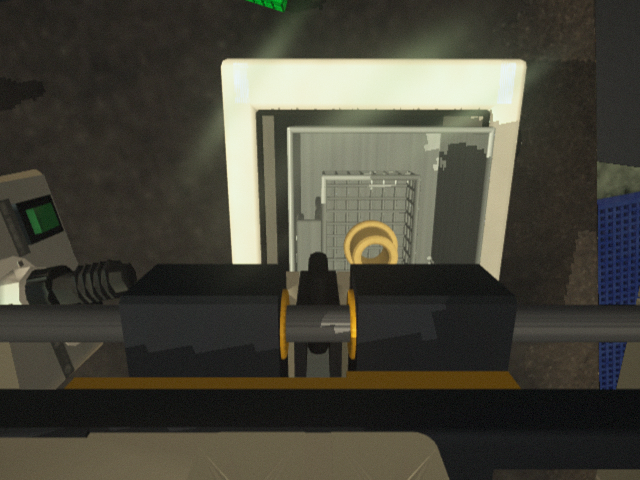

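```bash
cat > st.py <<'E'
from h import *
np.set_printoptions(precision=4,suppress=True)
s=r.get_state();th=np.radians(-101.2);X=np.array([np.cos(th),np.sin(th)]);Y=np.array([np.sin(th),-np.cos(th)])
p=s['tcp_pos'];f=s['contact_force']
print('t',s['time_s'],'u',round(-p[:2]@Y,4),'v',round(p[:2]@X,4),'z',round(p[2],4),'| Fu',round(-f[:2]@Y,2),'Fz',round(f[2],2),'M',s['moment'],'rot',s['eef_rot'])
E
python3 st.py
python3 -m inch '0 -.002 0 0 0 0 0;0 -.002 0 0 0 0 0;0 -.002 0 0 0 0 0;0 0 0 0 0 0 0;0 0 0 0 0 0 0;0 0 0 0 0 0 0' >/dev/null; python3 st.py
python3 -m inch '0 -.0005 0 0 0 0 0;0 -.0005 0 0 0 0 0;0 0 0 0 0 0 0;0 0 0 0 0 0 0' >/dev/null; python3 st.py
python3 -m inch '0 -.0005 0 0 0 0 0;0 0 0 0 0 0 0;0 0 0 0 0 0 0' >/dev/null; python3 st.py
```

```text
t 14.2833 u 0.5044 v -0.1497 z 0.1398 | Fu -0.28 Fz -3.38 M [-0.0232  0.0424 -0.0341] rot [-179.9393    0.0421 -101.1723]
t 14.7833 u 0.51 v -0.1495 z 0.1389 | Fu -0.27 Fz -2.51 M [-0.0098  0.0658  0.0295] rot [ 179.9868   -0.0079 -101.1813]
t 15.1167 u 0.511 v -0.1495 z 0.1391 | Fu 0.69 Fz -2.58 M [-0.012   0.0483  0.0199] rot [ 179.9998   -0.0003 -101.1714]
t 15.3667 u 0.5116 v -0.1496 z 0.1391 | Fu -0.72 Fz -2.64 M [0.017  0.0541 0.0132] rot [-179.9982    0.0041 -101.1756]
```

```bash

python3 -m inch '0 -.0005 0 0 0 0 0;0 0 0 0 0 0 0;0 0 0 0 0 0 0' >/dev/null; python3 st.py
python3 -m inch '0 -.0005 0 0 0 0 0;0 0 0 0 0 0 0;0 0 0 0 0 0 0' >/dev/null; python3 st.py
python3 -m inch '0 -.0005 0 0 0 0 0;0 0 0 0 0 0 0;0 0 0 0 0 0 0' >/dev/null; python3 st.py
```

```text
t 15.6167 u 0.5121 v -0.1495 z 0.1391 | Fu 0.42 Fz -2.96 M [ 0.0172 -0.0222  0.0229] rot [-179.9982    0.0001 -101.1739]
t 15.8667 u 0.5126 v -0.1495 z 0.139 | Fu -0.9 Fz -1.85 M [ 0.0347  0.023  -0.0114] rot [ 179.9984    0.0001 -101.1751]
t 16.1167 u 0.513 v -0.1495 z 0.1391 | Fu -0.85 Fz -2.73 M [ 0.0377 -0.0356 -0.006 ] rot [ 179.9997   -0.0002 -101.1732]
```

```bash

python3 -m inch '0 -.0005 0 0 0 0 0;0 0 0 0 0 0 0;0 0 0 0 0 0 0' >/dev/null; python3 st.py
python3 -m inch '0 -.0005 0 0 0 0 0;0 0 0 0 0 0 0;0 0 0 0 0 0 0' >/dev/null; python3 st.py
```

```text
t 16.3667 u 0.5135 v -0.1495 z 0.139 | Fu -0.02 Fz -2.68 M [ 0.0118 -0.0436 -0.0211] rot [ 179.9962   -0.0008 -101.177 ]
t 16.6167 u 0.5141 v -0.1496 z 0.1391 | Fu 0.16 Fz -2.3 M [-0.0053 -0.0351 -0.0422] rot [-179.999     0.0005 -101.1747]
```

```bash

python3 -m inch '0 -.0005 0 0 0 0 0;0 0 0 0 0 0 0;0 0 0 0 0 0 0' >/dev/null; python3 st.py
python3 -m inch '0 -.0005 0 0 0 0 0;0 0 0 0 0 0 0;0 0 0 0 0 0 0' >/dev/null; python3 st.py
```

```text
t 16.8667 u 0.5145 v -0.1495 z 0.1391 | Fu -0.62 Fz -3.33 M [ 0.0336 -0.0283  0.0018] rot [ 179.999    -0.0009 -101.1731]
t 17.1167 u 0.5148 v -0.1495 z 0.139 | Fu -1.18 Fz -1.84 M [ 0.2585  0.6809 -0.0446] rot [ 179.9728   -0.0065 -101.1779]
```

```bash
python3 -m inch '0 0 0 0 0 0 0' >/dev/null; python3 st.py; python3 -m inch '0 0 0 0 0 0 0' >/dev/null; python3 st.py; python3 -m inch '0 0 0 0 0 0 0' >/dev/null; python3 st.py
```

```text
t 17.2 u 0.5148 v -0.1495 z 0.139 | Fu -1.76 Fz -2.08 M [ 0.2834  0.6552 -0.0446] rot [ 179.9734   -0.0057 -101.1791]
t 17.2833 u 0.5148 v -0.1495 z 0.139 | Fu -3.04 Fz -1.03 M [ 0.3328  0.7185 -0.0383] rot [ 179.977    -0.0045 -101.1782]
t 17.3667 u 0.5148 v -0.1495 z 0.139 | Fu -2.17 Fz -1.77 M [ 0.3457  0.8534 -0.0528] rot [ 179.9802   -0.0043 -101.1754]
```

```bash
python3 -m inch '0 .001 0 0 0 0 0;0 0 0 0 0 0 0;0 0 0 0 0 0 0' >/dev/null; python3 st.py; python3 -m inch '0 0 .003 0 0 0 0;0 0 .003 0 0 0 0;0 0 0 0 0 0 0;0 0 0 0 0 0 0' >/dev/null; python3 st.py; python3 -m inch '0 0 .001 0 0 0 0;0 0 0 0 0 0 0;0 0 0 0 0 0 0' >/dev/null; python3 st.py; python3 -m inch '0 0 .001 0 0 0 0;0 0 0 0 0 0 0;0 0 0 0 0 0 0' >/dev/null; python3 st.py
```

```text
t 17.6167 u 0.5143 v -0.1496 z 0.1392 | Fu 0.31 Fz -2.27 M [-0.0038 -0.0201 -0.0539] rot [-179.964     0.0111 -101.1647]
t 17.95 u 0.5139 v -0.1494 z 0.1327 | Fu -1.16 Fz -1.74 M [ 0.0026 -0.032   0.0172] rot [ 179.9732   -0.0194 -101.1741]
t 18.2 u 0.5141 v -0.1495 z 0.132 | Fu -0.2 Fz -2.72 M [-0.021   0.0319 -0.0864] rot [-179.9997   -0.0036 -101.1689]
t 18.45 u 0.514 v -0.1495 z 0.131 | Fu 1.54 Fz -2.16 M [-0.0579 -0.0076 -0.0486] rot [ 179.9952   -0.0016 -101.1744]
```

```bash
for i in 1; do python3 -m inch '0 0 .001 0 0 0 0;0 0 0 0 0 0 0;0 0 0 0 0 0 0' >/dev/null; python3 st.py; done; python3 -m inch '0 0 .0007 0 0 0 0;0 0 0 0 0 0 0;0 0 0 0 0 0 0' >/dev/null; python3 st.py
```

```text
t 18.7 u 0.514 v -0.1495 z 0.13 | Fu 0.03 Fz -2.34 M [0.0111 0.0204 0.0301] rot [ 179.9922   -0.0051 -101.1682]
t 18.95 u 0.514 v -0.1495 z 0.1293 | Fu 1.57 Fz -2.86 M [0.0279 0.0478 0.0021] rot [ 179.9965   -0.0039 -101.1737]
```

```bash
python3 -m inch '0 0 .0008 0 0 0 0;0 0 0 0 0 0 0;0 0 0 0 0 0 0' >/dev/null; python3 st.py
```

```text
t 19.2 u 0.514 v -0.1495 z 0.1285 | Fu 0.2 Fz -2.86 M [ 0.017  -0.0127 -0.0176] rot [ 179.9955   -0.0018 -101.1736]
```

```bash
python3 -m inch '0 0 .001 0 0 0 0;0 0 .001 0 0 0 0;0 0 0 0 0 0 0;0 0 0 0 0 0 0' >/dev/null; python3 st.py
```

```text
t 19.5333 u 0.514 v -0.1495 z 0.1264 | Fu 0.16 Fz -3.15 M [ 0.0011 -0.0108 -0.0092] rot [ 179.9886   -0.0074 -101.1731]
```

```bash
python3 -m inch '0 0 .001 0 0 0 0;0 0 .001 0 0 0 0;0 0 0 0 0 0 0;0 0 0 0 0 0 0' >/dev/null; python3 st.py
```

```text
t 19.8667 u 0.514 v -0.1495 z 0.1244 | Fu 0.14 Fz -2.28 M [ 0.0295  0.0187 -0.0249] rot [ 179.9886   -0.0075 -101.1722]
```

```bash
python3 -m inch '0 0 .001 0 0 0 0;0 0 .001 0 0 0 0;0 0 0 0 0 0 0;0 0 0 0 0 0 0' >/dev/null; python3 st.py
```

```text
t 20.2 u 0.514 v -0.1495 z 0.1225 | Fu 0.13 Fz -2.04 M [-0.034  -0.0005 -0.0009] rot [ 179.9913   -0.0042 -101.1752]
```

```bash
python3 -m inch '0 0 .001 0 0 0 0;0 0 0 0 0 0 0;0 0 0 0 0 0 0' >/dev/null; python3 st.py
```

```text
t 20.45 u 0.514 v -0.1495 z 0.1215 | Fu 0.72 Fz -2.11 M [ 0.0108 -0.0019 -0.0584] rot [ 179.9942   -0.0028 -101.1753]
```

```bash
python3 -m inch '0 0 .0005 0 0 0 0;0 0 0 0 0 0 0;0 0 0 0 0 0 0' >/dev/null; python3 st.py
```

```text
t 20.7 u 0.514 v -0.1495 z 0.1211 | Fu 0.01 Fz -2.7 M [ 0.0139 -0.0324 -0.0115] rot [ 179.9982    0.0008 -101.1738]
```

```bash
python3 -m inch '0 0 .0005 0 0 0 0;0 0 0 0 0 0 0;0 0 0 0 0 0 0' >/dev/null; python3 st.py
```

```text
t 20.95 u 0.514 v -0.1495 z 0.1205 | Fu 0.94 Fz -3.25 M [-0.0265  0.0298 -0.0012] rot [ 179.9974   -0.0021 -101.172 ]
```

```bash
python3 -m inch '0 0 .0005 0 0 0 0;0 0 0 0 0 0 0;0 0 0 0 0 0 0' >/dev/null; python3 st.py
```

```text
t 21.2 u 0.514 v -0.1495 z 0.12 | Fu 0.02 Fz -2.27 M [ 0.0057 -0.0326 -0.0409] rot [ 179.9973   -0.0018 -101.1723]
```

```bash
python3 -m inch '0 0 .0005 0 0 0 0;0 0 0 0 0 0 0;0 0 0 0 0 0 0' >/dev/null; python3 st.py
```

```text
t 21.45 u 0.514 v -0.1496 z 0.1195 | Fu 0.02 Fz -2.14 M [ 0.0134 -0.0413  0.0633] rot [ 179.9949   -0.0027 -101.1703]
```

```bash
python3 -m inch '0 0 .0004 0 0 0 0;0 0 0 0 0 0 0;0 0 0 0 0 0 0' >/dev/null; python3 st.py
```

```text
t 21.7 u 0.5141 v -0.1496 z 0.1192 | Fu -0.63 Fz -1.15 M [ 0.0326  0.0513 -0.0077] rot [-179.9919    0.0031 -101.1695]
```

```bash
python3 -m inch '0 0 .0004 0 0 0 0;0 0 0 0 0 0 0;0 0 0 0 0 0 0' >/dev/null; python3 st.py;python3 -m inch '0 0 0 0 0 0 0' >/dev/null; python3 st.py
```

```text
t 21.95 u 0.5141 v -0.1496 z 0.1192 | Fu -2.14 Fz 4.69 M [0.106  1.0176 0.0383] rot [-179.9819    0.0024 -101.1624]
t 22.0333 u 0.5141 v -0.1496 z 0.1192 | Fu -3.29 Fz 4.89 M [ 0.1484  1.1429 -0.0937] rot [-179.9775    0.0056 -101.1639]
```

```bash
python3 -m inch '0 0 0 0 0 0 0;0 0 0 0 0 0 0;0 0 0 0 0 0 0;0 0 -.0003 0 0 0 0;0 0 0 0 0 0 0;0 0 0 0 0 0 0;0 0 0 0 0 0 0' >/dev/null; python3 st.py; python3 - <<'E'
from h import *
save('w10','wrist')
E
```

```text
t 22.6167 u 0.5141 v -0.1495 z 0.1192 | Fu -2.16 Fz 3.81 M [0.1178 0.842  0.0046] rot [-179.9898    0.0014 -101.171 ]
```

View pics/w10.png

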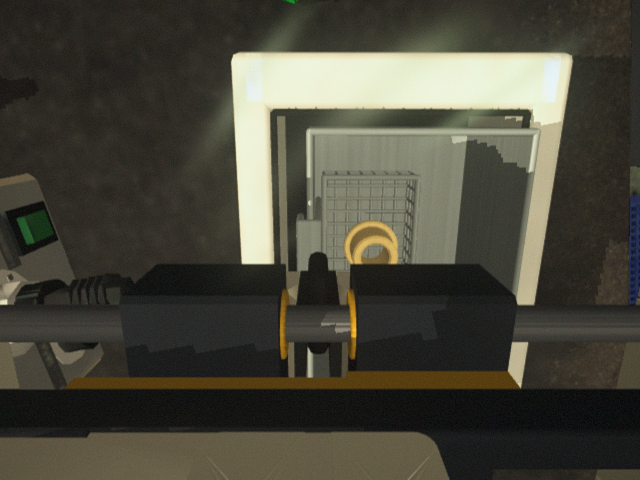

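The lip straddles the back rim (column ~308), and the height matches fully down. I'll release.

```bash
python3 -m inch '0 0 0 0 0 0 .15;0 0 0 0 0 0 .25;0 0 0 0 0 0 .4;0 0 0 0 0 0 .4;0 0 0 0 0 0 .4;0 0 0 0 0 0 .4' 5; python3 -m inch '0 0 -.01 0 0 0 .4;0 0 -.02 0 0 0 .4;0 0 -.03 0 0 0 .4;0 0 -.03 0 0 0 .4;0 0 -.03 0 0 0 .4;0 0 -.02 0 0 0 .4;-.03 0 0 0 0 0 .4;-.03 0 0 0 0 0 .4;0 0 0 0 0 0 .4;0 0 0 0 0 0 .4;0 0 0 0 0 0 .4'; python3 st.py
python3 - <<'E'
from h import *
import pickle
pickle.dump(r.camera_params('wrist'),open('P11.pkl','wb'))
save('w11','wrist'); save('s11','scene');save('t11','top')
a=cv2.imread('pics/s11.png');cv2.imwrite('pics/s11a.png',cv2.resize(a[190:340,260:460],(800,600),interpolation=cv2.INTER_CUBIC))
E
```

```text
time_s: 23.17
tcp_pos: [0.5333, 0.0468, 0.1189]
eef_rot: [180.0, -0.0, -101.2]
contact_force: [1.1, -0.4, -0.0]
gripper_width: 0.0341
time_s: 24.08
tcp_pos: [0.5447, 0.1057, 0.2594]
eef_rot: [180.0, -0.0, -101.1]
contact_force: [-0.3, -1.5, 0.8]
gripper_width: 0.0351
t 24.0833 u 0.5138 v -0.2094 z 0.2594 | Fu -0.05 Fz 0.76 M [-0.052   0.0706 -0.0172] rot [ 179.9993   -0.008  -101.1344]
```

View pics/w11.png

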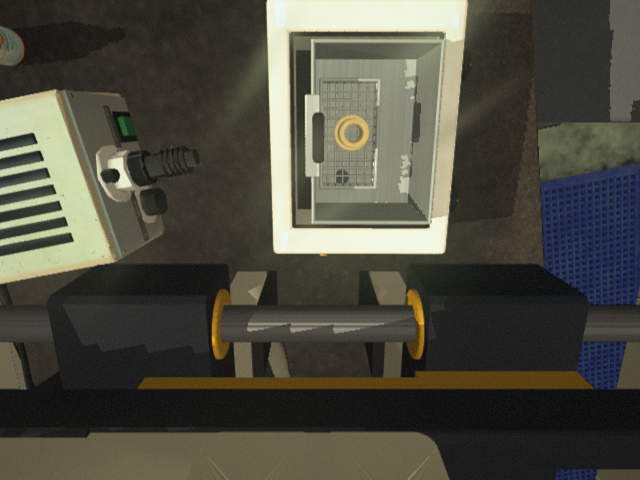

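View pics/s11a.png

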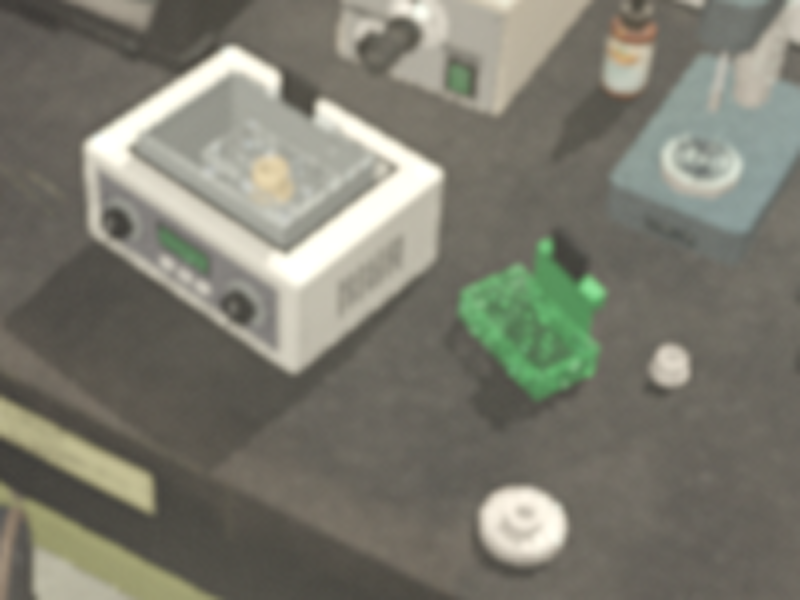

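The wrist view shows the basket hanging square, with its lip over the rim at column ~313 and the bushing in the tray at (351,132). I'll do a quick pose fit for height and tilt.

```bash
python3 - <<'E'
import cv2
a=cv2.imread('pics/w11.png');cv2.imwrite('pics/w11a.png',cv2.resize(a[65:205,290:400],(471,600),interpolation=cv2.INTER_CUBIC))
E
```

```text
(no output)
```

View pics/w11a.png

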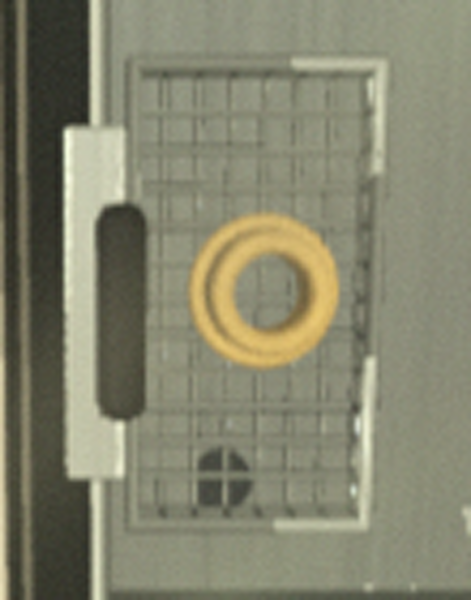

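```bash
python3 - <<'E'
from h import *
import pickle
from scipy.optimize import least_squares
from scipy.spatial.transform import Rotation as Ro
np.set_printoptions(precision=4,suppress=True)
P=pickle.load(open('P11.pkl','rb'))
px=lambda p:np.array((p[0]/4.283+290,p[1]/4.283+65))
O={(388,58):(-.028,-.045,.024),(367,530):(-.028,.045,.024),(128,530):(.022,.045,.024),(128,58):(.022,-.045,.024),(64,128):(.033,-.03,.058),(64,478):(.033,.03,.058)}
w=lambda p,l:p[:3]+Ro.from_euler('ZYX',p[3:6]).apply(l)
f=lambda p:np.concatenate([proj('wrist',w(p,l),P)-px(q) for q,l in O.items()])
s=least_squares(f,[.51,.05,.057,-.19,0,0],x_scale=[.01]*3+[.1]*3);print(s.x[:3],np.degrees(s.x[3:]),s.fun)
g=lambda q:np.concatenate([f(np.r_[q[:2],.057,q[2],0,0])])
s=least_squares(g,[.51,.05,-.19]);print('fixed level',s.x,np.degrees(s.x[2]),s.fun)
u=np.array([np.cos(-.1955),np.sin(-.1955)]);print('x in cleaner',(s.x[:2]-[.4979,.0544])@u)
E
```

```text
[0.5099 0.0517 0.0514] [-11.347   -0.1405   0.1216] [ 0.376   0.2574  0.6665 -0.0825 -0.8299 -0.2309 -0.4033  0.0558 -0.1239
  0.2479  0.3031 -0.2814]
fixed level [ 0.51    0.0516 -0.1984] -11.365837908756417 [ 1.3024 -0.6357  1.3851  0.8711 -1.0301  0.6783 -0.5727 -0.8465 -0.7108
 -0.323  -0.2666  0.6138]
x in cleaner 0.01244084872664332
```

```bash
python3 - <<'E'
from plant import r
print(r.get_state()['time_s']); print(r.close_job())
E
```

```text
24.2333
the job is handed in; nothing more can be done
None
```

The basket is hanging by its lip over the pan's back rim with the larger bushing in its tray. I handed the job in at 24.2 s; no verdict was reported.

- **Bushing:** I released the larger one about 12 mm above the tray floor. It landed upright in the tray and was still there in the last wrist picture.
- **Finding the wall:** The strap touched the pan's back wall at about 2–3 N. That agrees with the camera, which put the pan about 7 mm forward of centre. I backed off 1 mm and lowered the lip.
- **Lowering the lip:** It met nothing until the gripper stood 57 mm higher than when it picked the basket up, which is the fully-home height. I pressed it down with about 7–8 N, well under 20 N, held it there, then let go and drew back clear.
- **Final check:** A fit to the last wrist picture shows the basket tilted by 0.2° or less and square to the cleaner within about 0.2°. It sits about 12.4 mm behind the cleaner's middle, where 8–32 mm is allowed.
- **One disagreement:** With height left free, the same fit gave 51 mm instead of 57 mm, which would be outside the 54–59.5 mm allowed. The camera measures height poorly from that angle, so I relied on the contact height.
- **Parts to leave alone:** The smaller bushing and the gear were not touched and look unmoved in the scene picture. I did not measure their positions again.

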